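# Set a fan-guard blank over the end of the gluing ledge

## Robot

A 6-joint arm with a two-finger parallel gripper is mounted at the origin on the work surface. World frame = base frame: x ahead of the robot, y to its left, z up, the work surface at z = 0. Lengths are in m, angles in rad, forces in N, time in s.
With the tool pointing down it reaches from about 0.35 to 0.925 m from the base axis. Payload 6.4 kg.
Tool frame: the origin (TCP) lies midway between the tips of the shut fingers; the grasp point (between the pads) lies 19 mm behind it; z points along the fingers, y is the direction in which the jaws open and shut (so a half turn about z gives the same grasp; the last joint's range is limited). The gripper opens to 85 mm and grips with 20 to 120 N. Pads are 22 mm wide; open, the fingers measure 114 mm over their backs; the gripper's body (76 mm by 85 mm) begins 54 mm behind the grasp point. The pads swing forward as they close: fully open they stand 13 mm farther back than shut.
Start: joints at [-1.458, 0.245, 1.558, -0, 1.339, -0.174], TCP at [0.184, -0.623, 0.231] pointing down, gripper open.
Joint ranges: [-3.13, 3.13], [-1.02, 2.26], [0.13, 2.54], [-0.95, 4.09], [0.21, 2.88], [-2.74, 2.74]. Speed limits (rad/s): [2.57, 2.57, 3.14, 3.14, 3.14, 3.14].

## Interface

Orientations are given as a rotation vector (axis times angle).
In Python, from cell import manip, eyes, nets gives the robot as it stands. The module is installed in compiled form; this text tells all that it offers.
- The arm moves only by the tool carry_out, never from a script. Its argument "deltas" is one flat list of numbers, 5 for each row, row after row: the shift along the tool's x, y, z in mm, then the turn about the tool's z in rad, then the closure, from 0 (fully open) to 1 (shut). In form: [dx, dy, dz, yaw, claw, dx, dy, dz, yaw, claw, ...]. A call has 1 to 10 rows; each row shifts and turns the commanded pose from where the row before left it, along the tool's axes as they then stand; what a row does not reach is not made up. A row lasts 1/10 s, in which the tool goes at most 50 mm and 8.59 degrees, less where a joint would pass 70% of its speed; a pose out of reach is approached as far as the arm can. A call is refused whole if a number of a shift passes 50 or a number of a turn 0.15, either way. A call with a gripper value outside its range is refused whole. The fingers move at their own pace and stop on an object; "force" is the grip in N (left out, the last holds). Time passes only in rows, so rows that do not move let the fingers close. It gives the time, the measured TCP pose, the force and the opening at its end, in the units of the state.
- manip.get_obs(): the state, without advancing time (a new reading comes with each control period).
- eyes.grab_frame(name): name is "scene" or "side" or "wrist"; returns (picture, depth): 480x640x3 uint8, red, green, blue; 480x640 float32, m along the optical axis (not along the pixel's ray), 0 where there is no reading.
- eyes.get_calibration(name): a dict with "intrinsics" (3x3 intrinsics, pixels), "rvec" (rotation vector, rad) and "tvec" (3), from world to camera coordinates, as OpenCV has them. Camera axes: x right, y down, z forward; pixel columns grow to the right and rows downward; lengths in m; the calibration is good to about 2 mm. A picture is of the moment at which its call begins: read the wrist's pose just before it. get_calibration takes no time and is no camera call; for the wrist camera it gives the pose at the moment of the call.
- manip.job_done(): hands the job in, once; it reports no verdict.
Trained networks look in the newest picture that a camera, given by its name, has taken for a name from the list of things; names that differ only in an ending like _2 or _b are one class to them, and where a whole thing is asked for, a point or a joint stands for the part that bears it (a point fixed in the world has none). Each returns a list of dicts, best first, with "score" (0 to 1); they miss things now and then, are a little off and sometimes report something else, mostly with a low value. They report only what shows in the picture. A call takes as long as a camera call. They do not tell look-alikes from the thing itself.
- nets.search_frame(camera, target): "at" ([column, row] in pixels, amid what is visible of it).
- nets.masks_of(camera, target): "region" (480x640 bool, what is visible of it) and "at" ([column, row] in pixels, amid what is visible of it).
- nets.pinpoint(camera, target): "at" ([column, row] in pixels: a listed point, or the origin of a listed thing).
The state is a dict: "clock": time; "q": joint angles; "dq": joint speeds; "joint_torque": joint torques, N m; "position": TCP position; "ee_rot": TCP orientation; "ft_force": force on the tool from outside, world axes, zero at the start; "wrist_torque": the same for the moment, N m; "opening": opening from 0.0 (shut) to 1.0 (fully open).
Only numpy, scipy, OpenCV 4.12 (cv2) and the standard library are available. Lean on these libraries where they do the work, as an engineer would, in place of code of your own. Each camera call takes 0.05 s, during which the arm holds its last target.

## Task

Without lifting it, push the wide wooden blank that lies on the ledge flat against the ledge's fence and along it, until its end sticks out about 4 cm (3 to 5 cm) past the end of the ledge nearer the lidded jar, ready for glue. Leave it lying flat on the ledge, flush along the fence, and leave everything else where it stands.

Things in the scene. Friction and masses are not known exactly. Their poses are not given: they have to be found in the camera images.
- ledge: The ledge: a fixed timber beam, 360 mm long (its y), 110 mm deep (its x, from -55 to +55 mm), top face 50 mm above the table. Along its far side (+x, away from the robot) runs a steel fence strip of the same length, rising 14 mm above the top face; the fence's inner face is at x = +45 mm. Both ends (y = -180 and +180 mm) are open. Origin: centre of the underside, at table height; z up. It is turned by up to about 0.2 rad from the robot's axes
- blank: The blank: a loose light-wood plate, 45 mm (its x) by 180 mm (its y) by 8 mm thick, about 70 g, lying on the ledge's top face, long side roughly along the ledge, at first clear of the fence and slightly askew. Origin: centre of its underside. It slides easily (under 1.2 N); flush against the fence its origin is at x = +22.5 mm in the ledge's frame, and 40 mm of overhang puts its origin 130 mm from the ledge's middle
- jar: A squat amber glass jar with a steel lid, 72 mm across, 75 mm high, standing on the table beyond one end of the ledge (either end); it marks the end over which the blank must stick out. Origin: centre of its underside. Not to be moved
- block: A chunky wooden block, 60 x 90 x 50 mm high, standing on the table beyond the other end of the ledge. Origin: centre of its underside. Not to be moved
- slat_a: A narrow loose slat, 16 x 170 x 6 mm, on the table on the robot's side of the ledge. Origin: centre of its underside. Not to be moved
- slat_b: A narrow loose slat, 16 x 150 x 6 mm, on the table on the robot's side of the ledge. Origin: centre of its underside. Not to be moved
- brush: A hand brush 170 mm long, lying on the table on the robot's side of the ledge; its x runs along it. Not to be moved
- chalk: A white plaster block, 40 x 55 x 25 mm high, on the table beyond the fence. Origin: centre of its underside. Not to be moved
- cup: A white cup, 72 mm across, 70 mm high, on the table beyond the fence. Origin: centre of its underside. Not to be moved
- hammer: A small hammer, 220 mm long, lying on the table beyond the fence; its x runs along the handle. Not to be moved
There are look-alikes about, which are no part of the job. Of the things that look like the blank, the middle-sized one is meant.

How it is judged:
By the outcome, as a careful person would: the job done as asked, in the order asked, and still so for the second after the job is handed in, with the robot touching nothing.
It also fails if it takes over 54 s, if anything falls off the work surface, if the arm or the gripper's body presses on something with over 40 N, if the wrist force passes 120 N, or if a joint passes its speed limit or range.

## Working session

There is one attempt and no reset: what is moved stays moved. The work goes in short steps, Python scripts to look and compute and a tool call to move; the robot and the scene stay as the last step left them, time stands still between calls to the robot, and variables do not carry over. Pictures are saved under pics/ and viewed, and the job is handed in when it is done.

Besides the shell and the picture viewer there is one more tool, called after "Request:" by a JSON object that holds its "fn" and its "kwargs", one argument or row to a line. carry_out: Moves the arm, as the interface text tells. Its arguments: {"type":"object","properties":{"deltas":{"type":"array","items":{"type":"number"}},"force":{"type":"number"}},"required":["deltas"]}

```bash
mkdir -p pics
python3 - <<'E'
from cell import manip, eyes, nets
import cv2,numpy as np
for n in ("scene","side"):
    p,d=eyes.grab_frame(n); cv2.imwrite(f"pics/{n}0.png",p[:,:,::-1]); np.savez(f"{n}0.npz",p=p,d=d)
    for t in ("blank","ledge","jar","block"):
        print(n,t,[(np.round(r["at"]),round(r["score"],2)) for r in nets.pinpoint(n,t)])
o=manip.get_obs();print(o)
E
```

```text
scene blank [(array([250., 150.]), 0.89), (array([445., 203.]), 0.85), (array([297., 236.]), 0.58), (array([336., 325.]), 0.4)]
scene ledge [(array([291., 256.]), 0.7)]
scene jar [(array([438., 283.]), 0.77)]
scene block [(array([153., 219.]), 0.79)]
side blank [(array([469., 250.]), 0.8), (array([396., 406.]), 0.78), (array([342., 254.]), 0.55)]
side ledge [(array([339., 266.]), 0.57)]
side jar [(array([270., 367.]), 0.89)]
side block [(array([384., 197.]), 0.95)]
{'clock': 0.5, 'q': array([-1.45810081e+00,  2.45120705e-01,  1.55785758e+00, -9.05469406e-06,
        1.33869689e+00, -1.74113100e-01]), 'dq': array([ 0.00025409, -0.00221466, -0.00092455,  0.00090291, -0.00136597,
       -0.0021057 ]), 'joint_torque': array([-7.41997774e-04, -4.29091394e+01, -3.26080191e+01, -2.01200164e-04,
        1.14959199e-03, -8.54404675e-06]), 'position': array([ 0.18387381, -0.62343458,  0.231246  ]), 'ee_rot': array([-3.10926249e+00, -4.48966784e-01,  9.85452501e-06]), 'ft_force': array([ 0.30638445, -0.09736321,  0.14709527]), 'wrist_torque': array([-0.00190493, -0.00977434,  0.013752  ]), 'opening': 0.9985064841980764}
```

View pics/scene0.png

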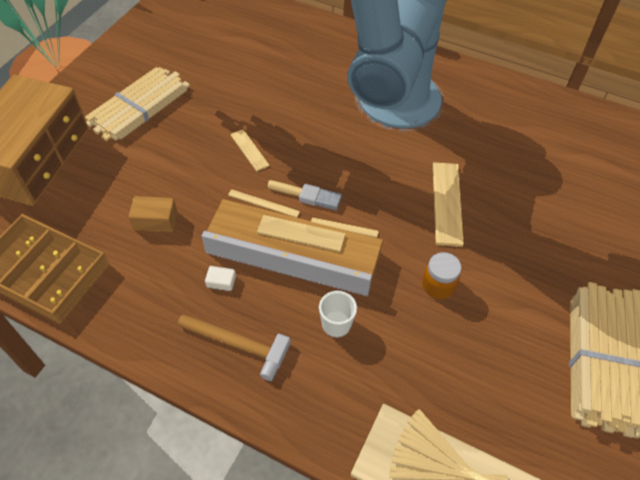

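View pics/side0.png

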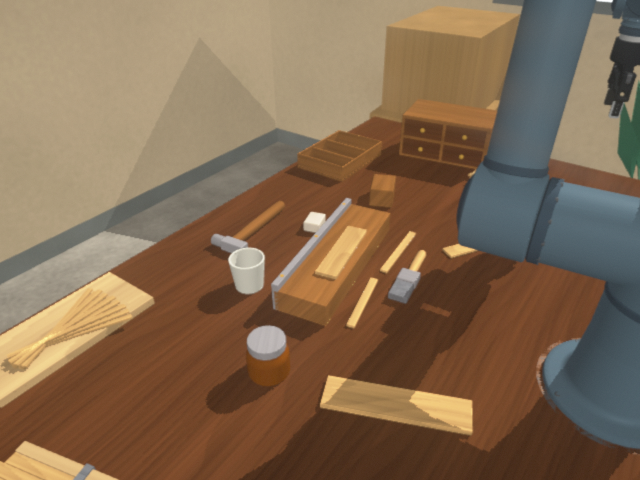

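Three things look like the blank: the small plate on the table at (250,150), the large plate on the table at (447,203), and the middle-sized plate on the ledge at (300,234). The one on the ledge fits the description. The jar is at (441,275), beyond the ledge's right end in this picture. Next I measure with depth.

```bash
cat > h.py <<'E'
import numpy as np,cv2
from cell import manip,eyes,nets
from scipy.spatial.transform import Rotation as R
def cloud(n,d):
    c=eyes.get_calibration(n);K=np.array(c["intrinsics"]);Rm=R.from_rotvec(np.ravel(c["rvec"])).as_matrix();t=np.ravel(c["tvec"])
    v,u=np.mgrid[:480,:640];x=np.stack([(u-K[0,2])/K[0,0]*d,(v-K[1,2])/K[1,1]*d,d],-1)
    w=(x-t)@Rm; w[d<=0]=np.nan; return w
def proj(n,P):
    c=eyes.get_calibration(n)
    return cv2.projectPoints(np.array(P,float).reshape(-1,1,3),np.ravel(c["rvec"]).astype(float),np.ravel(c["tvec"]).astype(float),np.array(c["intrinsics"],float),None)[0].reshape(-1,2)
def rect(P):
    (c,s,a)=cv2.minAreaRect((P[:,:2]*1000).astype(np.float32)); return np.round(c,1),np.round(s,1),round(a,2)
E
python3 - <<'E'
from h import *
for n in("scene","side"):
    z=np.load(f"{n}0.npz");w=cloud(n,z["d"]);
    print(n,"table z",np.nanmedian(w[...,2]))
    eyes.grab_frame(n)
    for t in("blank","ledge","jar"):
        for r in nets.masks_of(n,t):
            P=w[r["region"]];P=P[~np.isnan(P[:,0])]
            print(t,np.round(r["at"]),round(r["score"],2),len(P),"z pct",np.round(np.percentile(P[:,2],[5,50,95]),4),rect(P))
    # height bands near ledge
    m=(w[...,2]>.03)&(w[...,2]<.08)
    np.save(f"w_{n}.npy",w)
p=np.load("scene0.npz")["p"]
cv2.imwrite("pics/crop1.png",cv2.resize(p[180:310,180:480,::-1],None,fx=2.6,fy=2.6,interpolation=cv2.INTER_CUBIC))
E
```

```text
scene table z 0.0024258365376057262
blank [298. 233.] 0.9 1618 z pct [0.0553 0.0599 0.0633] (array([534.2,  -9. ]), array([ 54.6, 179.8]), 14.3)
blank [447. 204.] 0.76 2063 z pct [0.0079 0.0124 0.0161] (array([275.1, 229.7]), array([233.9,  59.1]), 22.72)
blank [247. 152.] 0.72 606 z pct [0.004  0.0084 0.0123] (array([ 338.1, -256.5]), array([149.4,  37.1]), 57.0)
ledge [287. 252.] 0.72 8085 z pct [0.012  0.0517 0.0666] (array([539.9, -33. ]), array([154.7, 384.2]), 9.39)
jar [442. 276.] 0.66 1347 z pct [0.0153 0.0709 0.0794] (array([470.9, 302.2]), array([ 67.1, 111.7]), 54.23)
jar [290. 250.] 0.58 8356 z pct [0.0096 0.0516 0.0665] (array([537.4, -33.2]), array([159.7, 384.8]), 9.67)
side table z -0.00015288719668948747
blank [399. 404.] 0.93 5181 z pct [0.0029 0.0093 0.0112] (array([275. , 226.3]), array([237.7,  70.2]), 22.12)
blank [338. 252.] 0.9 1188 z pct [0.0536 0.0571 0.0589] (array([535.3,  -8.1]), array([ 50.4, 182.3]), 12.29)
blank [456. 254.] 0.7 265 z pct [0.0012 0.0046 0.0071] (array([318.2, -78.9]), array([ 69.1, 331.4]), 14.64)
blank [247. 269.] 0.69 1373 z pct [0.0064 0.0468 0.0691] (array([698.9, 110.7]), array([ 70.4, 161.8]), 48.93)
ledge [319. 268.] 0.77 6837 z pct [0.0069 0.0488 0.063 ] (array([581.9, -57.3]), array([160.3, 451.2]), 10.12)
ledge [312. 222.] 0.65 362 z pct [-0.0002  0.022   0.0256] (array([675.8, -92.3]), array([ 54.6, 173. ]), 29.95)
jar [269. 357.] 0.82 2227 z pct [0.009  0.0561 0.0754] (array([496.9, 258.8]), array([ 69.4, 141.4]), 25.07)
```

View pics/crop1.png

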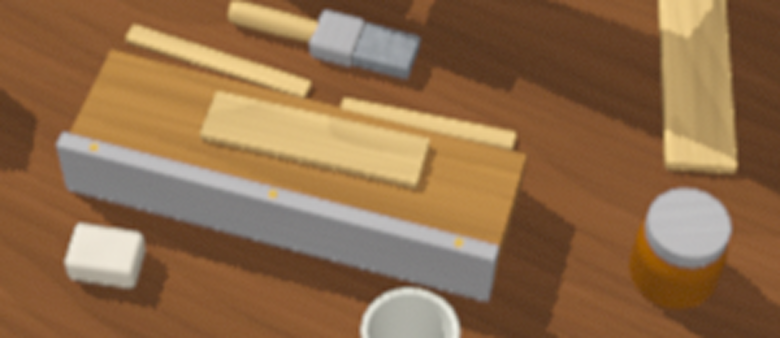

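The plate on the ledge measures about 180 x 45–50 mm, and the others are about 234 and 149 mm, so the ledge one is the blank meant. Next I fit the ledge pose.

```bash
cat >> h.py <<'E'
from scipy.optimize import minimize
def box(x0,x1,y0,y1,z0,z1): return np.array([[x,y,z] for x in(x0,x1) for y in(y0,y1) for z in(z0,z1)])*1e-3
def T(p,P):
    c,s=np.cos(p[2]),np.sin(p[2]);return np.c_[p[0]+c*P[:,0]-s*P[:,1],p[1]+s*P[:,0]+c*P[:,1],P[:,2]]
LB=np.r_[box(-55,55,-180,180,0,50),box(45,55,-180,180,50,64)]
def hullmask(n,p,P):
    S=8;h=cv2.convexHull(np.round(proj(n,T(p,P))*S).astype(np.int32));m=np.zeros((480,640),np.uint8);cv2.fillConvexPoly(m,h,255,cv2.LINE_AA,3);return m/255.
def draw(n,img,p,segs,col):
    for a,b in segs:
        q=proj(n,T(p,np.array([a,b])*1e-3));cv2.line(img,*[tuple(int(round(v*16*4+32-8)) for v in r) for r in q],col,1,cv2.LINE_AA,4)
LS=[((-55,-180,50),(-55,180,50)),((45,-180,64),(45,180,64)),((45,-180,50),(45,180,50)),((-55,-180,50),(45,-180,50)),((-55,180,50),(45,180,50)),((55,-180,64),(55,180,64)),((45,180,64),(55,180,64)),((45,-180,64),(55,-180,64)),((55,-180,0),(55,180,0)),((-55,-180,0),(-55,180,0)),((-55,180,0),(-55,180,50)),((-55,180,0),(55,180,0))]
E
python3 - <<'E'
from h import *
p,d=eyes.grab_frame("scene")
m=[r for r in nets.masks_of("scene","ledge")][0]["region"].astype(np.uint8)
m=cv2.morphologyEx(m,cv2.MORPH_CLOSE,np.ones((25,25)))|m
for r in nets.masks_of("scene","blank"):
    if abs(r["at"][0]-298)<15: m|=r["region"].astype(np.uint8)
f=lambda q:np.abs(hullmask("scene",q,LB)-m).sum()
best=None
for th in(.12,.16,.2):
    r=minimize(f,[.54,-.03,th],method="Nelder-Mead",options=dict(initial_simplex=np.array([.54,-.03,th])+np.array([[0,0,0],[.01,0,0],[0,.01,0],[0,0,.03]]),xatol=1e-4,fatol=.5))
    print(r.x,r.fun)
    if best is None or r.fun<best.fun:best=r
q=best.x;np.save("ledge.npy",q)
# depth check: fence inner face from side
w=np.load("w_side.npy").reshape(-1,3);c,s=np.cos(q[2]),np.sin(q[2])
for nm in("side","scene"):
    w=np.load(f"w_{nm}.npy").reshape(-1,3);D=w[:,:2]-q[:2];l=np.c_[D[:,0]*c+D[:,1]*s,-D[:,0]*s+D[:,1]*c]*1000
    k=(abs(l[:,1])<190)&(w[:,2]>.061)&(w[:,2]<.068)&(l[:,0]>30)&(l[:,0]<80)
    print(nm,"fence-top pts",k.sum(),np.polyfit(l[k,1],l[k,0],1))
    k=(abs(l[:,0])<40)&(abs(w[:,2]-.05)<.006)&(abs(l[:,1])<210); print("y ext",np.percentile(l[k,1],[.3,99.7]))
for n,(x0,x1,y0,y1) in dict(scene=(190,390,190,300),side=(260,400,190,325)).items():
    im=np.load(f"{n}0.npz")["p"][:,:,::-1];im=cv2.resize(im,None,fx=4,fy=4,interpolation=cv2.INTER_CUBIC).copy()
    draw(n,im,q,LS,(0,0,255));cv2.imwrite(f"pics/fit_{n}.png",im[y0*4:y1*4,x0*4:x1*4])
E
```

```text
[ 0.55162264 -0.02098313  0.17584862] 407.14509803921567
[ 0.55142934 -0.02050346  0.17522756] 407.4705882352941
[ 0.55168093 -0.01864491  0.17846126] 414.1098039215686
side fence-top pts 658 [4.36467354e-04 5.10182717e+01]
y ext [-176.27865987  183.14771058]
scene fence-top pts 1033 [-1.01461205e-03  5.32114788e+01]
y ext [-177.75709884  180.90300333]
```

View pics/fit_scene.png

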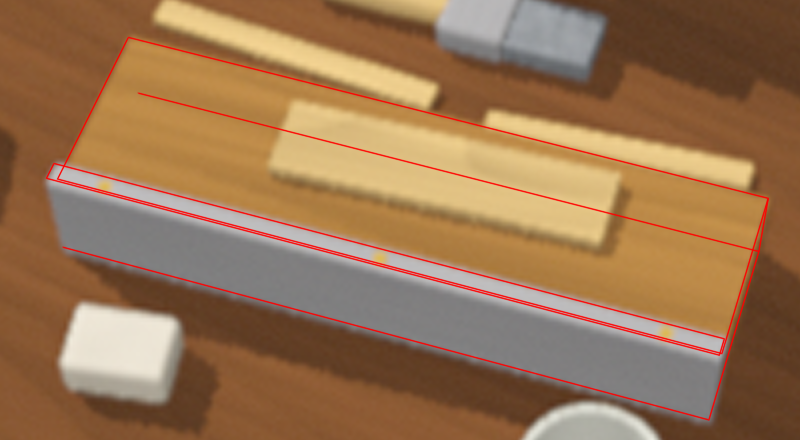

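View pics/fit_side.png

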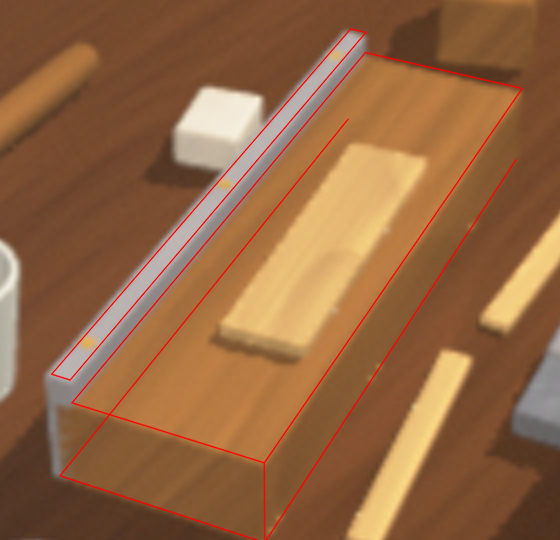

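The ledge fit agrees with both views to about 2 mm. Its +y end points to the jar. Next I work out the moves.

```bash
cat >> h.py <<'E'
LEDGE=np.array([.5525,-.0195,.1755])
def toL(P):
    c,s=np.cos(LEDGE[2]),np.sin(LEDGE[2]);D=np.asarray(P)[...,:2]-LEDGE[:2];return np.stack([c*D[...,0]+s*D[...,1],-s*D[...,0]+c*D[...,1]],-1)*1000
def st():
    o=manip.get_obs();Rm=R.from_rotvec(o["ee_rot"]).as_matrix();y=Rm[:,1]
    l=toL(o["position"]);a=np.arctan2(y[1],y[0])-LEDGE[2]; a=(a+np.pi/2)%np.pi-np.pi/2
    print("t",o["clock"],"L",np.round(l,1),"z",round(o["position"][2]*1e3,1),"tool-y vs ledge-x",round(a,3),"sign",np.sign(y[0]),"F",np.round(o["ft_force"],2));return o,Rm,a
def plan(lx,ly,z):
    o,Rm,a=st();g=T(LEDGE,np.array([[lx,ly,z]])*1e-3)[0];print("tool delta mm",np.round(Rm.T@(g-o["position"])*1e3,1))
E
python3 - <<'E'
from h import *
plan(-80,14,120)
o,Rm,a=st();print(Rm.round(3), "q6",o["q"])
w=np.load("w_scene.npy");c=w[np.abs(w[...,2]-.058)<.006]
E
```

```text
t 1.05 L [-468.4 -530.3] z 231.3 tool-y vs ledge-x -1.46 sign 1.0 F [ 0.28 -0.12  0.04]
tool delta mm [ 446.5 -497.8  111.3]
t 1.05 L [-468.4 -530.3] z 231.3 tool-y vs ledge-x -1.46 sign 1.0 F [ 0.28 -0.12  0.04]
[[ 0.959  0.283 -0.   ]
 [ 0.283 -0.959  0.   ]
 [-0.    -0.    -1.   ]] q6 [-1.45811991e+00  2.45097481e-01  1.55783055e+00 -7.32576989e-06
  1.33868518e+00 -1.74081448e-01]
```

Request:
{"fn": "carry_out", "kwargs": {
  "deltas": [0, 0, 0, 0.111, 1, 25, -34, 0, 0, 1, 25, -34, 0, 0, 1, 25, -34, 0, 0, 1, 25, -34, 0, 0, 1, 25, -34, 0, 0, 1, 25, -34, 0, 0, 1, 25, -34, 0, 0, 1, 25, -34, 0, 0, 1, 25, -34, 0, 0, 1],
  "force": 30
}}

```text
clock: 2.05
position: [0.3524, -0.2813, 0.2315]
ee_rot: [3.129, 0.275, 0.001]
ft_force: [1.4, -0.7, -0.8]
opening: 0.001
```

Run:
```python
from h import *
plan(-80,14,120)
```

```text
t 2.05 L [-242.8 -222.8] z 231.5 tool-y vs ledge-x 1.571 sign 1.0 F [ 1.36 -0.65 -0.77]
tool delta mm [ 162.7 -236.9  111.4]
```

Request:
{"fn": "carry_out", "kwargs": {
  "deltas": [23, -34, 0, 0, 1, 23, -34, 0, 0, 1, 23, -34, 0, 0, 1, 23, -34, 0, 0, 1, 23, -34, 0, 0, 1, 23, -34, 0, 0, 1, 24, -33, 0, 0, 1, 0, 0, 40, 0, 1, 0, 0, 40, 0, 1, 0, 0, 30, 0, 1]
}}

```text
clock: 3.05
position: [0.4692, -0.0203, 0.1193]
ee_rot: [-3.129, -0.278, 0.002]
ft_force: [1.2, -0.4, -0.1]
opening: 0.001
```

Run:
```python
from h import *
plan(-80,14,53)
for n in("scene","side","wrist"):
    p,d=eyes.grab_frame(n);cv2.imwrite(f"pics/{n}1.png",p[:,:,::-1])
    if n!="scene": print(n)
    w=cloud(n,d)
    for r in nets.masks_of(n,"blank"):
        P=w[r["region"]];P=P[~np.isnan(P[:,0])];P=P[P[:,2]>.045]
        if len(P)>300: print(r["at"],len(P),rect(P),"ledge frame ctr",toL(np.array(rect(P)[0])/1000))
```

```text
t 3.05 L [-82.2  13.7] z 119.3 tool-y vs ledge-x -1.569 sign 1.0 F [ 1.2  -0.41 -0.08]
tool delta mm [ 2.3 -0.2 66.3]
[298.1, 232.7] 1612 (array([531.6, -10.2]), array([ 55.7, 179.5]), 11.81) ledge frame ctr [-18.95517821  12.80629608]
side
[339.6, 253.9] 1213 (array([534.2,  -7.9]), array([ 50.1, 182.7]), 13.45) ledge frame ctr [-15.99353476  14.61700536]
wrist
[318.1, 141.8] 25479 (array([535.5,  -8.2]), array([ 47.7, 187.4]), 11.72) ledge frame ctr [-14.76588374  14.09463293]
```

View pics/side1.png

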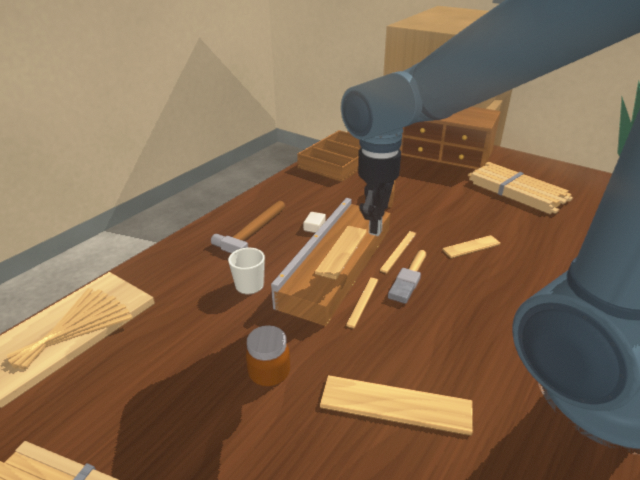

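View pics/wrist1.png

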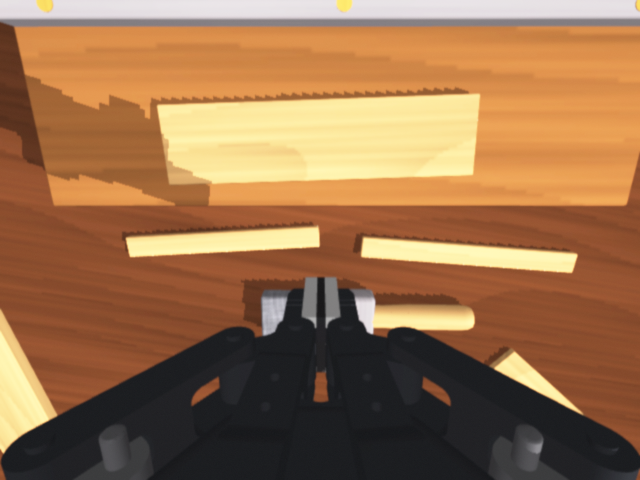

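The wrist view shows the blank at (318,140) with the fence along the top, and the shut tips at (320,285) over the brush side of the ledge. I descend and push towards the fence.

Request:
{"fn": "carry_out", "kwargs": {
  "deltas": [0, 0, 25, 0, 1, 0, 0, 25, 0, 1, 0, 0, 16, 0, 1, 0, 0, 0, 0, 1, 0, 0, 0, 0, 1]
}}

```text
clock: 3.85
position: [0.4713, -0.0216, 0.057]
ee_rot: [3.128, 0.275, 0.004]
ft_force: [0.1, 0.2, -0.3]
opening: -0.004
```

Run:
```python
from h import *
plan(-50,14,53)
```

```text
t 3.85 L [-80.3  12.1] z 57.0 tool-y vs ledge-x -1.571 sign 1.0 F [ 0.07  0.15 -0.27]
tool delta mm [30.3 -1.9  4.1]
```

Request:
{"fn": "carry_out", "kwargs": {
  "deltas": [0, 0, 2, 0, 1, 0, 0, 0, 0, 1, 0, 0, 0, 0, 1]
}}

```text
clock: 4.15
position: [0.4705, -0.0213, 0.0541]
ee_rot: [3.129, 0.276, 0.002]
ft_force: [0.3, -0.1, 0.5]
opening: 0.001
```

Run:
```python
from h import *
plan(-50,14,53)
```

```text
t 4.15 L [-81.   12.5] z 54.1 tool-y vs ledge-x -1.57 sign 1.0 F [ 0.28 -0.13  0.5 ]
tool delta mm [31.  -1.5  1.1]
```

Request:
{"fn": "carry_out", "kwargs": {
  "deltas": [10, 0, 1, 0, 1, 10, 0, 0, 0, 1, 8, 0, 0, 0, 1, 6, 0, 0, 0, 1, 5, 0, 0, 0, 1, 5, 0, 0, 0, 1, 5, 0, 0, 0, 1, 5, 0, 0, 0, 1, 4, 0, 0, 0, 1, 0, 0, 0, 0, 1]
}}

```text
clock: 5.15
position: [0.5276, -0.011, 0.0524]
ee_rot: [3.129, 0.276, 0.001]
ft_force: [-0.0, -0.2, -0.3]
opening: -0.001
```

Run:
```python
from h import *
st()
p,d=eyes.grab_frame("wrist");cv2.imwrite("pics/wrist2.png",p[:,:,::-1])
```

```text
t 5.15 L [-23.   12.7] z 52.4 tool-y vs ledge-x -1.57 sign 1.0 F [-0.04 -0.25 -0.26]
```

View pics/wrist2.png

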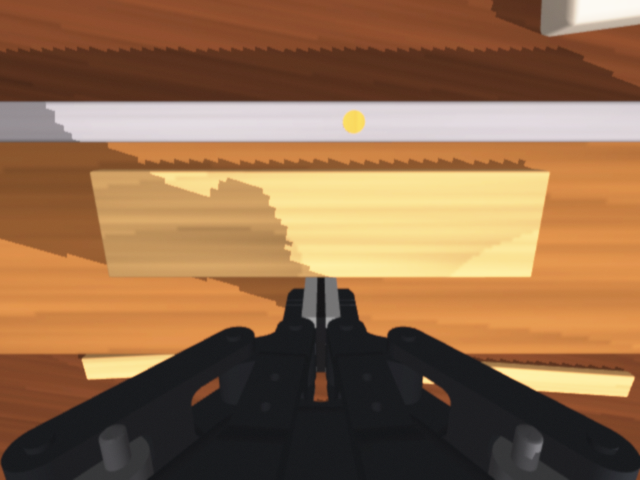

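The blank at (320,225) is now parallel to the fence, with about 12 mm left. I continue gently.

Request:
{"fn": "carry_out", "kwargs": {
  "deltas": [3, 0, 0, 0, 1, 3, 0, 0, 0, 1, 2, 0, 0, 0, 1, 2, 0, 0, 0, 1, 0, 0, 0, 0, 1, 0, 0, 0, 0, 1]
}}

```text
clock: 5.8
position: [0.537, -0.0093, 0.0523]
ee_rot: [3.129, 0.276, 0.0]
ft_force: [0.1, 0.3, -0.1]
opening: -0.0
```

Run:
```python
from h import *
st()
p,d=eyes.grab_frame("wrist");cv2.imwrite("pics/wrist3.png",p[:,:,::-1])
```

```text
t 5.8 L [-13.5  12.8] z 52.3 tool-y vs ledge-x -1.57 sign 1.0 F [ 0.07  0.28 -0.11]
```

View pics/wrist3.png

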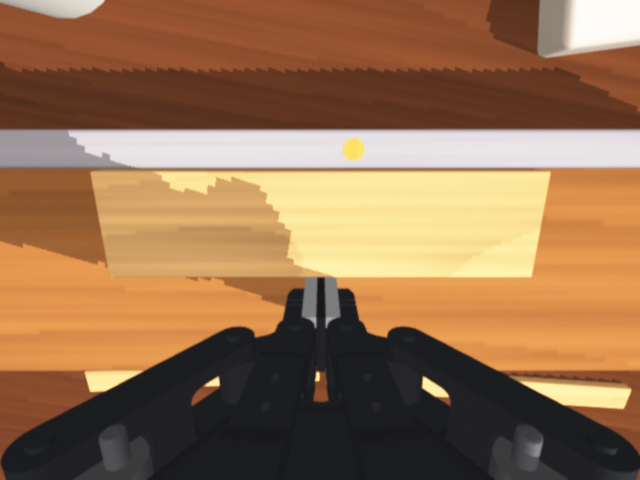

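Request:
{"fn": "carry_out", "kwargs": {
  "deltas": [1, 0, 0, 0, 1, 1, 0, 0, 0, 1, 0, 0, 0, 0, 1]
}}

```text
clock: 6.15
position: [0.5389, -0.0089, 0.0523]
ee_rot: [-3.129, -0.276, 0.0]
ft_force: [-0.7, 0.5, -0.0]
opening: 0.001
```

Request:
{"fn": "carry_out", "kwargs": {
  "deltas": [0.5, 0, 0, 0, 1, 0, 0, 0, 0, 1]
}}

```text
clock: 6.35
position: [0.539, -0.0089, 0.0522]
ee_rot: [-3.129, -0.276, 0.002]
ft_force: [-3.0, -0.5, 1.4]
opening: -0.004
```

Request:
{"fn": "carry_out", "kwargs": {
  "deltas": [0.5, 0, 0, 0, 1, 0, 0, 0, 0, 1]
}}

```text
clock: 6.55
position: [0.539, -0.0088, 0.0522]
ee_rot: [-3.129, -0.276, 0.004]
ft_force: [-4.0, -1.5, 4.6]
opening: -0.001
```

It is flush: 4 N, and the TCP is at ledge x = -11.5, which matches the 11 mm half finger. I now go round to the end away from the jar.

Request:
{"fn": "carry_out", "kwargs": {
  "deltas": [-10, 0, 0, 0, 1, -12, 0, 0, 0, 1, 0, 0, -40, 0, 1, 14, 32, 0, 0, 1, 14, 32, 0, 0, 1, 14, 34, 0, 0, 1, 14, 34, 0, 0, 1, 0, 0, 0, 0, 1, 0, 0, 0, 0, 1]
}}

```text
clock: 7.45
position: [0.5958, -0.1331, 0.092]
ee_rot: [-3.129, -0.274, 0.0]
ft_force: [-0.6, -0.3, 0.5]
opening: -0.005
```

Run:
```python
from h import *
plan(22,-118,53)
p,d=eyes.grab_frame("wrist");cv2.imwrite("pics/wrist4.png",p[:,:,::-1])
w=cloud("wrist",d)
for r in nets.masks_of("wrist","blank"):
    P=w[r["region"]];P=P[~np.isnan(P[:,0])];P=P[P[:,2]>.045]
    if len(P)>300: l=toL(P);print(r["at"],len(P),np.percentile(l,[.5,50,99.5],axis=0))
```

```text
t 7.45 L [  22.8 -119.4] z 92.0 tool-y vs ledge-x 1.57 sign 1.0 F [-0.6 -0.3  0.5]
tool delta mm [-0.8 -1.4 39. ]
[123.3, 268.2] 17974 [[  0.16439349 -75.13884147]
 [ 22.11238177  -9.86802924]
 [ 42.95459748  58.80221741]]
```

View pics/wrist4.png

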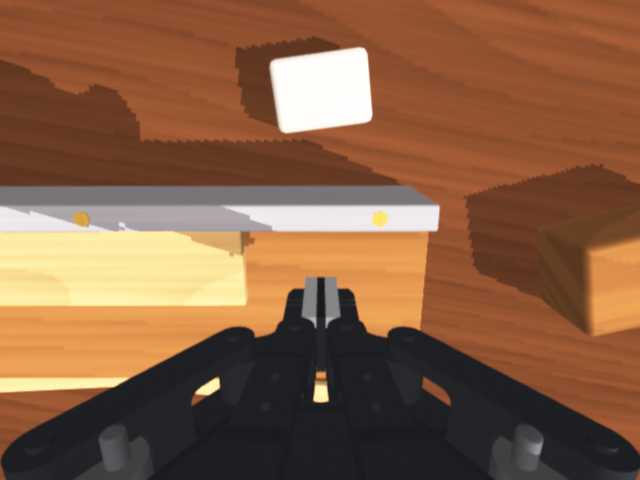

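The blank's near end shows at (247,270), about ledge y = -75, and it is clear of the tips. I descend and push towards the jar.

Request:
{"fn": "carry_out", "kwargs": {
  "deltas": [-1, 0, 15, 0, 1, 0, 0, 15, 0, 1, 0, 0, 9, 0, 1, 0, 0, 0, 0, 1, 0, 0, 0, 0, 1]
}}

```text
clock: 8.05
position: [0.5951, -0.1326, 0.0525]
ee_rot: [-3.129, -0.276, 0.002]
ft_force: [0.2, 0.0, -0.8]
opening: -0.004
```

Request:
{"fn": "carry_out", "kwargs": {
  "deltas": [0, -8, 0, 0, 1, 0, -8, 0, 0, 1, 0, -6, 0, 0, 1, 0, -5, 0, 0, 1, 0, -5, 0, 0, 1, 0, -6, 0, 0, 1, 0, -6, 0, 0, 1, 0, -6, 0, 0, 1, 0, -6, 0, 0, 1, 0, 0, 0, 0, 1]
}}

```text
clock: 9.05
position: [0.5854, -0.0769, 0.0532]
ee_rot: [-3.129, -0.277, 0.001]
ft_force: [0.5, -0.3, -0.1]
opening: 0.002
```

```bash
cat >> h.py <<'E'
def look(k):
    st()
    p,d=eyes.grab_frame("wrist");cv2.imwrite(f"pics/wrist{k}.png",p[:,:,::-1])
    w=cloud("wrist",d)
    for r in nets.masks_of("wrist","blank"):
        P=w[r["region"]];P=P[~np.isnan(P[:,0])];P=P[P[:,2]>.045]
        if len(P)>300: l=toL(P);print(r["at"],len(P),np.percentile(l,[.5,50,99.5],axis=0))
E
python3 - <<'E'
from h import *
look(5)
E
```

```text
t 9.05 L [ 22.3 -62.3] z 53.2 tool-y vs ledge-x -1.57 sign 1.0 F [ 0.55 -0.33 -0.12]
[138.9, 297.5] 24749 [[  0.36962419 -53.15847533]
 [ 24.36839644  17.82178405]
 [ 43.3641987   80.57894869]]
```

View pics/wrist5.png

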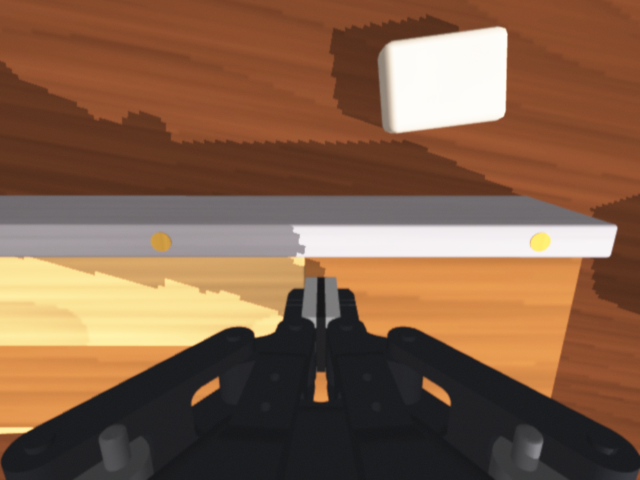

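The tips touch the end at (303,280), and the blank is still flush. There is about 93 mm to go. I push 84 mm and then look.

Request:
{"fn": "carry_out", "kwargs": {
  "deltas": [0, -6, 0, 0, 1, 0, -6, 0, 0, 1, 0, -6, 0, 0, 1, 0, -6, 0, 0, 1, 0, -6, 0, 0, 1, 0, -6, 0, 0, 1, 0, -6, 0, 0, 1, 0, 0, 0, 0, 1]
}}

```text
clock: 9.95
position: [0.578, -0.0355, 0.0531]
ee_rot: [-3.129, -0.277, 0.001]
ft_force: [0.5, 0.2, 0.2]
opening: 0.001
```

Request:
{"fn": "carry_out", "kwargs": {
  "deltas": [0, -6, 0, 0, 1, 0, -6, 0, 0, 1, 0, -6, 0, 0, 1, 0, -6, 0, 0, 1, 0, -6, 0, 0, 1, 0, -6, 0, 0, 1, 0, -4, 0, 0, 1, 0, -2, 0, 0, 1, 0, 0, 0, 0, 1]
}}

```text
clock: 10.85
position: [0.5708, 0.0052, 0.0532]
ee_rot: [-3.129, -0.276, 0.0]
ft_force: [0.1, -0.6, -0.1]
opening: -0.0
```

Run:
```python
from h import *
look(6)
for n,(x0,x1,y0,y1) in dict(scene=(280,460,190,310),side=(230,400,200,330)).items():
    im=eyes.grab_frame(n)[0][:,:,::-1];im=cv2.resize(im,None,fx=4,fy=4,interpolation=cv2.INTER_CUBIC).copy()
    cv2.imwrite(f"pics/c6_{n}.png",im[y0*4:y1*4,x0*4:x1*4])
```

```text
t 10.85 L [22.4 21.2] z 53.2 tool-y vs ledge-x -1.57 sign 1.0 F [ 0.12 -0.57 -0.15]
[137.9, 296.4] 24337 [[  0.82447762  30.23317097]
 [ 24.26488887 101.26112206]
 [ 42.9368539  163.92041243]]
```

View pics/wrist6.png

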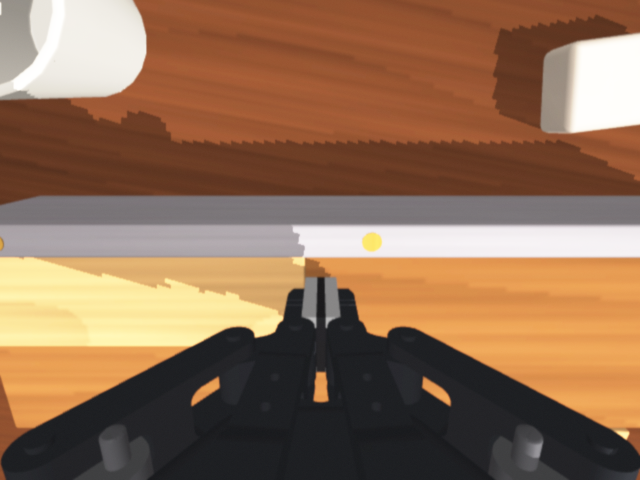

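View pics/c6_scene.png

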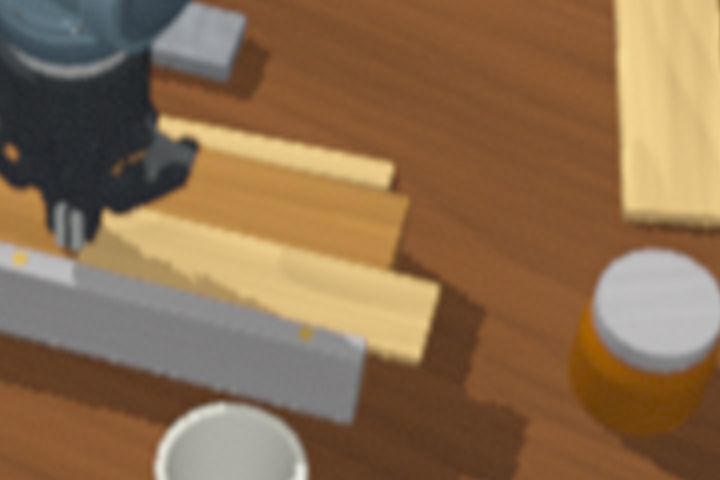

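View pics/c6_side.png

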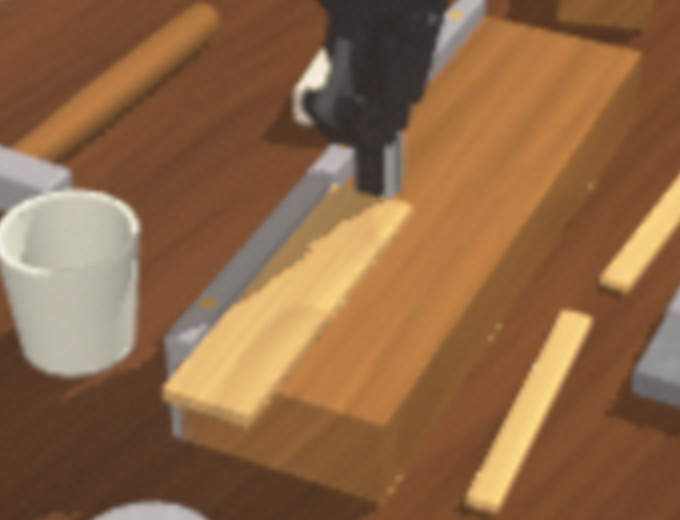

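The overhang is about 30 mm: the blank's end is at (440,285) in the scene crop, and the ledge's end runs along (408,200)–(362,345). I push another 10 mm.

Request:
{"fn": "carry_out", "kwargs": {
  "deltas": [0, -4, 0, 0, 1, 0, -3, 0, 0, 1, 0, -2, 0, 0, 1, 0, -1, 0, 0, 1, 0, 0, 0, 0, 1, 0, 0, 0, 0, 1]
}}

```text
clock: 11.65
position: [0.5691, 0.0148, 0.0533]
ee_rot: [-3.129, -0.276, 0.0]
ft_force: [0.2, -0.2, 0.3]
opening: 0.0
```

Request:
{"fn": "carry_out", "kwargs": {
  "deltas": [0, 6, 0, 0, 1, 0, 12, 0, 0, 1, -5, 10, -20, 0, 1, -20, 0, -35, 0, 1, -35, -20, 0, 0, 1, -30, -35, 0, 0, 1, 0, -35, 0, 0, 1, 0, 0, 0, 0, 1, 0, 0, 0, 0, 1]
}}

```text
clock: 12.55
position: [0.4702, 0.0597, 0.1087]
ee_rot: [3.129, 0.277, 0.001]
ft_force: [0.5, 0.1, 0.1]
opening: 0.002
```

```bash
cat >> h.py <<'E'
def B(x,y,a=0):
    c,s=np.cos(a),np.sin(a);q=[(x+c*u-s*v,y+s*u+c*v,58) for u,v in((-22.5,-90),(22.5,-90),(22.5,90),(-22.5,90))];return [(q[i],q[(i+1)%4]) for i in range(4)]
def over(k,y):
  look(k)
  for n,(x0,x1,y0,y1) in dict(scene=(280,460,190,310),side=(230,400,200,330)).items():
    im=eyes.grab_frame(n)[0][:,:,::-1];im=cv2.resize(im,None,fx=4,fy=4,interpolation=cv2.INTER_CUBIC).copy()
    cv2.imwrite(f"pics/r{k}_{n}.png",im[y0*4:y1*4,x0*4:x1*4])
    draw(n,im,LEDGE,LS,(0,0,255));draw(n,im,LEDGE,B(22.5,y),(255,0,0))
    cv2.imwrite(f"pics/o{k}_{n}.png",im[y0*4:y1*4,x0*4:x1*4])
E
python3 - <<'E'
from h import *
over(7,130)
E
```

```text
t 12.55 L [-67.3  92.4] z 108.7 tool-y vs ledge-x -1.57 sign 1.0 F [0.53 0.14 0.07]
[251.7, 92.8] 31932 [[  0.27774412  39.2198621 ]
 [ 23.32105159 127.7193061 ]
 [ 44.33131237 216.66954137]]
```

View pics/wrist7.png

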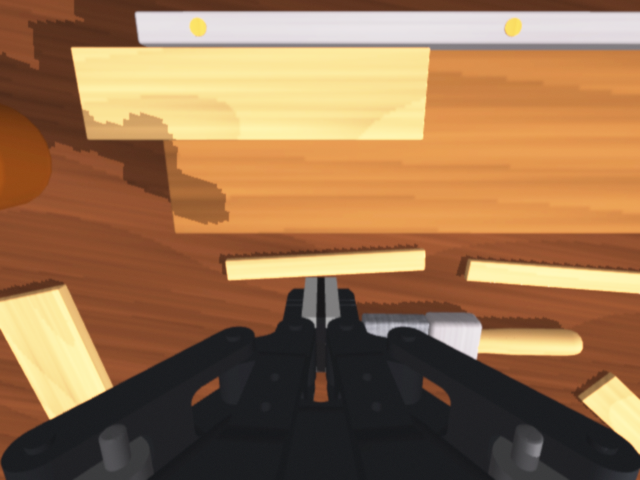

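View pics/o7_scene.png

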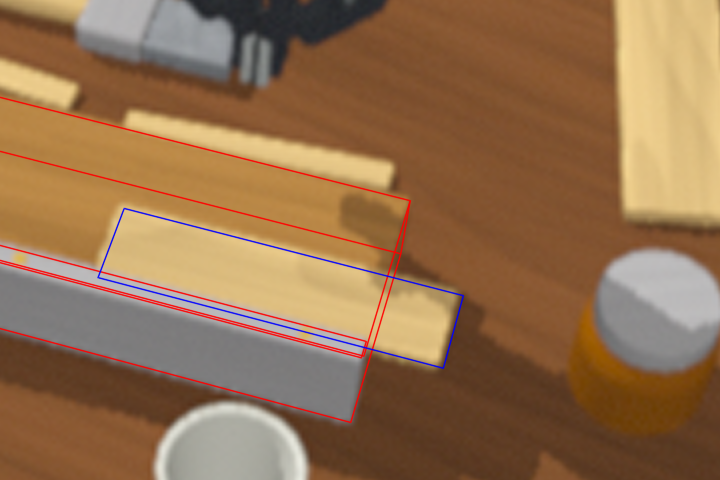

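View pics/o7_side.png

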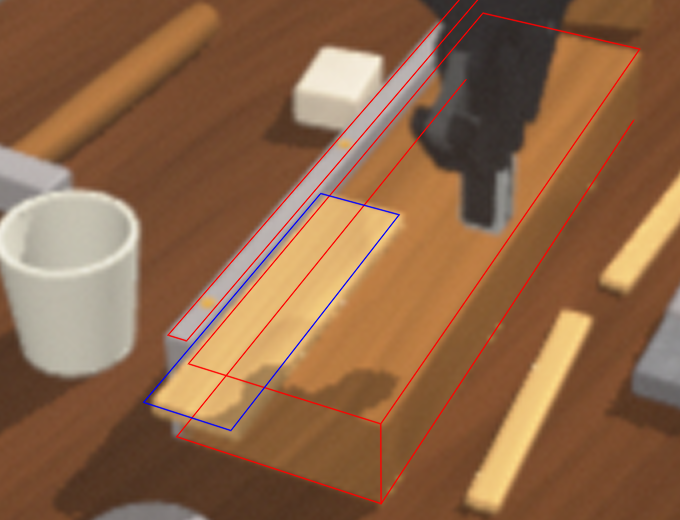

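```bash
cat >> h.py <<'E'
def pl(n,px,z):
    c=eyes.get_calibration(n);K=np.array(c["intrinsics"]);Rm=R.from_rotvec(np.ravel(c["rvec"])).as_matrix();t=np.ravel(c["tvec"])
    C=-Rm.T@t;v=Rm.T@np.linalg.inv(K)@np.array([px[0],px[1],1.]);return (C+v*(z-C[2])/v[2])
E
python3 - <<'E'
from h import *
for nm,px,z in [("ledge corner",(175,233),.05),("ledge end at blank",(165,141),.05),("blank end far",(72,48),.058),("blank end near",(88,139),.058),("blank rear near",(424,139),.058),("blank rear far",(429,48),.058),("fence end top",(136,12),.064),("fence in top L",(139,45),.064),("fence in top R",(639,42),.064)]:
    print(nm,toL(pl("wrist",px,z)).round(1))
im=cv2.imread("pics/wrist7.png");cv2.imwrite("pics/w7c.png",cv2.resize(im[0:250,40:240],None,fx=3.2,fy=2.4,interpolation=cv2.INTER_CUBIC))
cv2.imwrite("pics/w7d.png",cv2.resize(im[5:85,60:460],(800,480),interpolation=cv2.INTER_CUBIC))
E
```

```text
ledge corner [-54.5 180.1]
ledge end at blank [ -0.9 179.3]
blank end far [ 44.4 216.6]
blank end near [  0.5 216.9]
blank rear near [ 0.1 37. ]
blank rear far [44.1 38.1]
fence end top [ 58.5 179.4]
fence in top L [ 44.5 180.1]
fence in top R [ 45.3 -61.3]
```

View pics/w7d.png

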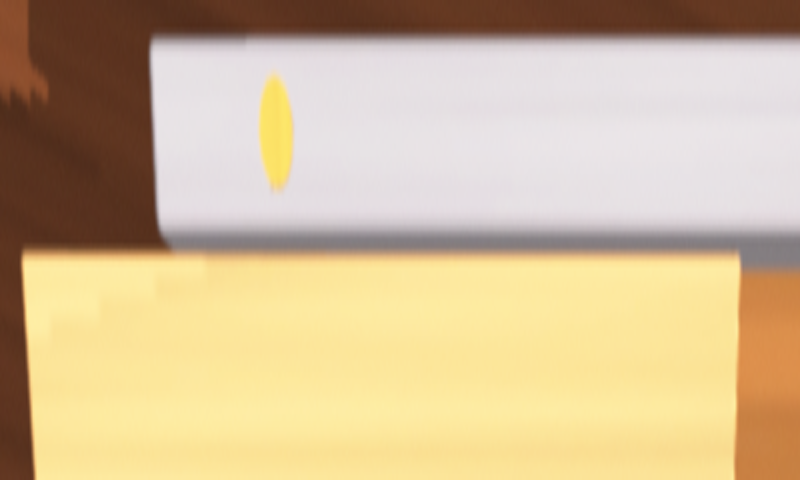

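From the wrist view, taken in one camera, the overhang is about 37 mm with the blank parallel to the fence. I nudge it 3 mm more, then press it lightly against the fence once again.

Request:
{"fn": "carry_out", "kwargs": {
  "deltas": [30, 32, 0, 0, 1, 30, 32, 0, 0, 1, 29, 20, 0, 0, 1, 0, 0, 20, 0, 1, 0, 0, 20, 0, 1, 0, 0, 15, 0, 1, 0, 0, 0, 0, 1, 0, 0, 0, 0, 1]
}}

```text
clock: 13.55
position: [0.572, -0.0074, 0.0531]
ee_rot: [-3.129, -0.275, 0.001]
ft_force: [-0.6, 0.7, -0.2]
opening: 0.002
```

Run:
```python
from h import *
plan(22,33.5,53)
```

```text
t 13.55 L [21.4  8.5] z 53.1 tool-y vs ledge-x 1.571 sign 1.0 F [-0.65  0.67 -0.21]
tool delta mm [  0.6 -25.    0.1]
```

Request:
{"fn": "carry_out", "kwargs": {
  "deltas": [0, -8, 0, 0, 1, 0, -7, 0, 0, 1, 0, -4, 0, 0, 1, 0, -3, 0, 0, 1, 0, -2, 0, 0, 1, 0, -1, 0, 0, 1, 0, 0, 0, 0, 1, 0, 0, 0, 0, 1]
}}

```text
clock: 14.35
position: [0.5676, 0.0175, 0.0532]
ee_rot: [-3.129, -0.276, 0.0]
ft_force: [0.6, -0.7, 0.1]
opening: 0.001
```

Request:
{"fn": "carry_out", "kwargs": {
  "deltas": [0, 6, 0, 0, 1, 0, 12, 0, 0, 1, -5, 10, -20, 0, 1, -20, 0, -35, 0, 1, -35, -20, 0, 0, 1, -27, -35, 0, 0, 1, 0, -35, 0, 0, 1, 0, -30, 0, 0, 1, 0, 0, 0, 0, 1, 0, 0, 0, 0, 1]
}}

```text
clock: 15.35
position: [0.4662, 0.0926, 0.1085]
ee_rot: [3.129, 0.277, 0.001]
ft_force: [0.7, -0.1, 0.1]
opening: 0.0
```

Run:
```python
from h import *
look(8)
plan(-20,130,53)
```

```text
t 15.35 L [-65.4 125.4] z 108.5 tool-y vs ledge-x -1.57 sign 1.0 F [ 0.66 -0.12  0.07]
[309.1, 97.1] 31704 [[-2.45305754e-02  4.23173831e+01]
 [ 2.31600458e+01  1.31052050e+02]
 [ 4.41930963e+01  2.19476345e+02]]
t 15.45 L [-65.2 124.7] z 108.5 tool-y vs ledge-x 1.57 sign 1.0 F [0.25 0.28 0.9 ]
tool delta mm [45.2 -5.3 55.5]
```

View pics/wrist8.png

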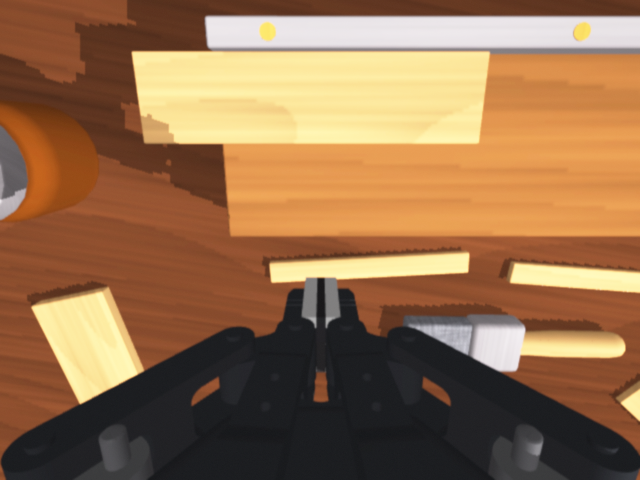

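Request:
{"fn": "carry_out", "kwargs": {
  "deltas": [20, 0, 0, 0, 1, 0, 0, 25, 0, 1, 0, 0, 20, 0, 1, 0, 0, 10, 0, 1, 10, 0, 0, 0, 1, 10, 0, 0, 0, 1, 8, 0, 0, 0, 1, 4, 0, 0, 0, 1, 0, 0, 0, 0, 1, 0, 0, 0, 0, 1]
}}

```text
clock: 16.45
position: [0.5173, 0.1021, 0.0535]
ee_rot: [3.129, 0.276, 0.001]
ft_force: [-0.1, 0.7, 0.6]
opening: 0.002
```

Run:
```python
from h import *
plan(-11.5,125,53)
```

```text
t 16.45 L [-13.5 125.9] z 53.5 tool-y vs ledge-x -1.57 sign 1.0 F [-0.14  0.73  0.57]
tool delta mm [2.  0.9 0.5]
```

Request:
{"fn": "carry_out", "kwargs": {
  "deltas": [1, 0, 0, 0, 1, 1, 0, 0, 0, 1, 0, 0, 0, 0, 1, 0, 0, 0, 0, 1]
}}

```text
clock: 16.85
position: [0.5191, 0.1024, 0.0533]
ee_rot: [-3.129, -0.276, -0.0]
ft_force: [0.8, -0.5, -0.2]
opening: 0.001
```

Request:
{"fn": "carry_out", "kwargs": {
  "deltas": [0.5, 0, 0, 0, 1, 0, 0, 0, 0, 1]
}}

```text
clock: 17.05
position: [0.5192, 0.1024, 0.0532]
ee_rot: [3.129, 0.276, -0.002]
ft_force: [-2.1, -0.1, 1.8]
opening: -0.003
```

Request:
{"fn": "carry_out", "kwargs": {
  "deltas": [0.5, 0, 0, 0, 1, 0, 0, 0, 0, 1]
}}

```text
clock: 17.25
position: [0.5192, 0.1024, 0.0531]
ee_rot: [3.129, 0.276, -0.004]
ft_force: [-5.6, -1.6, 3.7]
opening: 0.001
```

The blank is pressed against the fence. I retreat and make the last check.

Request:
{"fn": "carry_out", "kwargs": {
  "deltas": [-5, 0, 0, 0, 1, -12, 0, 0, 0, 1, -12, 0, -10, 0, 1, -10, 0, -40, 0, 1, -15, 0, -20, 0, 1, 0, 0, 0, 0, 1, 0, 0, 0, 0, 1]
}}

```text
clock: 17.95
position: [0.4672, 0.0931, 0.1234]
ee_rot: [3.129, 0.276, 0.003]
ft_force: [0.5, -0.8, -0.7]
opening: -0.002
```

Run:
```python
from h import *
over(9,130)
p=eyes.grab_frame("scene")[0];cv2.imwrite("pics/scene9.png",p[:,:,::-1])
# movement of other things
a=np.load("scene0.npz")["p"]
for t in("jar","block","slat_a","brush","chalk","cup","hammer"): print(t,[(np.round(r["at"]),round(r["score"],2)) for r in nets.search_frame("scene",t)][:3])
im=cv2.imread("pics/wrist9.png");cv2.imwrite("pics/w9.png",im)
d=np.abs(a.astype(int)-p).max(2)>40;print(d[:,:].sum());o=p[:,:,::-1].copy();o[d]=(0,0,255);cv2.imwrite("pics/diff.png",o)
```

```text
t 17.95 L [-64.3 125.8] z 123.4 tool-y vs ledge-x -1.571 sign 1.0 F [ 0.48 -0.8  -0.71]
[312.0, 99.9] 27200 [[ -0.65289881  42.68148297]
 [ 22.67272186 131.39049313]
 [ 43.72933349 220.24407609]]
jar [(array([441., 274.]), 0.8)]
block [(array([152., 212.]), 0.69)]
slat_a [(array([351., 228.]), 0.56)]
brush [(array([311., 192.]), 0.78), (array([221., 278.]), 0.7)]
chalk [(array([218., 278.]), 0.94)]
cup [(array([338., 314.]), 0.69)]
hammer [(array([248., 342.]), 0.61)]
25503
```

View pics/wrist9.png

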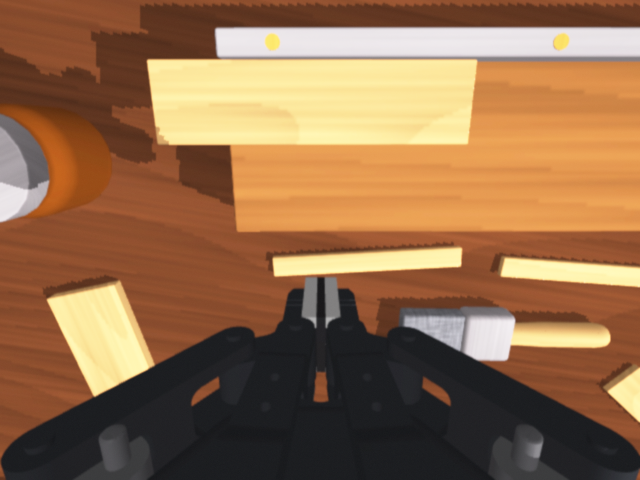

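View pics/diff.png

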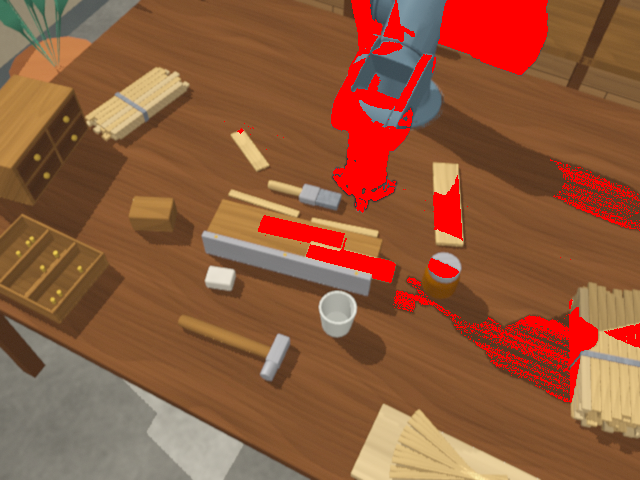

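View pics/r9_side.png

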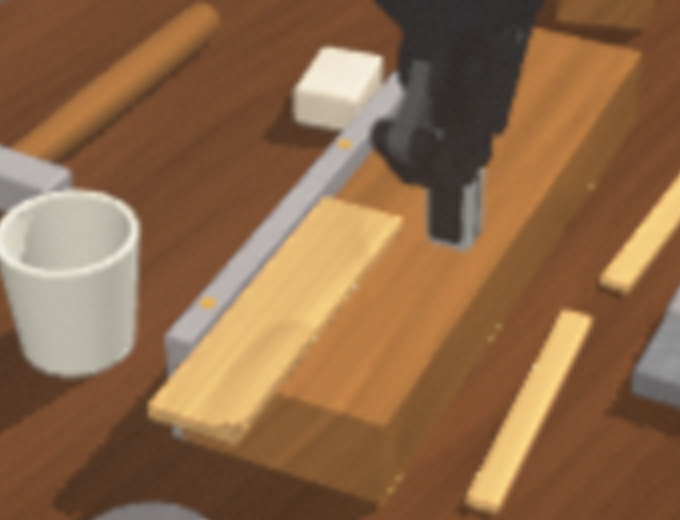

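The blank at (312,100) in the wrist view lies flat and flush. Apart from the robot and shadows, only the blank differs from the first picture.

Run:
```python
from cell import manip
print(manip.job_done())
```

```text
the job is handed in; nothing more can be done
None
```

The blank is flat on the ledge, flush along the fence, and its end sticks out about 40 mm past the end nearer the jar. I handed it in at about 18 s.

**What I did:** With the fingers shut, I pushed the middle-sized plate, the one on the ledge, flat against the fence. I then pushed it along the fence by its far end. A first look from the wrist camera gave 37 mm of overhang, so I pushed it 3 mm further and pressed it once more against the fence with about 6 N.

**Last checks:**
- **Overhang:** the last wrist-camera depth reading gave 40 mm, with the blank's origin about 131 mm from the ledge's middle.
- **Flush:** the blank's far edge read about 44 mm, against 45 mm for the fence's inner face. The final press met firm resistance, and the blank looked parallel to the fence.
- **Everything else:** compared with the first scene picture, only the blank, the robot and shadows had changed.

**Disagreement:** my estimate of the overhang from the arm's position was about 3 mm higher than the picture gave, because I had assumed too wide a fingertip. I went by the picture.

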